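# Clamp a heatsink module in the bonding press

## Robot

A 7-joint arm with a two-finger parallel gripper is mounted at the origin on the work surface. World frame = base frame: x ahead of the robot, y to its left, z up, the work surface at z = 0. Lengths are in m, angles in rad, forces in N, time in s.
With the tool pointing down it reaches from about 0.4 to 0.85 m from the base axis. Payload 10.4 kg.
Tool frame: the origin (TCP) lies midway between the tips of the shut fingers; the grasp point (between the pads) lies 19 mm behind it; z points along the fingers, y is the line along which they close (so a half turn about z gives the same grasp; the last joint's range is limited). The gripper opens to 87 mm and grips with 3 to 60 N. Pads are 19 mm wide; open, the fingers measure 117 mm over their backs; the gripper's body (75 mm by 190 mm) begins 51 mm behind the grasp point.
Start: joints at [1.138, 0.332, -0.065, 1.46, 0.022, 1.35, -0.088], TCP at [0.249, -0.573, 0.223] pointing down, gripper open.
Joint ranges: [-2.6, 2.6], [-0.5, 2.12], [-1.47, 1.34], [0.16, 2.42], [-1.27, 4.41], [0.06, 2.06], [-2.6, 2.6]. Speed limits (rad/s): [2.22, 2.22, 2.79, 2.79, 3.14, 3.14, 3.14].

## Interface

Orientations are given as a unit quaternion [x, y, z, w].
In Python, from bench import r gives the robot as it stands.
- The arm moves only by the tool carry_out, never from a script. Its argument "steps" is a list that holds one entry, the list of rows, each a list of 6 numbers: the shift along the tool's x, y, z in cm, then the turn, a rotation vector about the tool's x, y, z in rad. In form: [[[dx, dy, dz, wx, wy, wz], ...]]. A call has 1 to 20 rows; each row is the pose to reach, as a shift and turn from the pose commanded when the call began, along the tool's axes at that moment; what a row does not reach only later rows make up. A row lasts 1/12 s, in which the tool goes at most 41.7 mm and 7.16 degrees, less where a joint would pass 70% of its speed; a pose out of reach is approached as far as the arm can. A call with a gripper value outside its range is refused whole. "hand" is the closure, from -1 (fully open) to 1 (shut), set as the call begins (left out, the last holds). The fingers move at their own pace and stop on an object; "squeeze" is the grip in N (left out, the last holds). Time passes only in rows, so rows that repeat a pose let the fingers close. It gives the time, the measured TCP pose, the force, the opening and the grip force at its end, in the units of the state.
- r.read_state(): the state, without advancing time (a new reading comes with each control period).
- r.camera(name): name is "scene" or "top" or "wrist"; returns the picture (480x640x3 uint8, red, green, blue); there is no depth.
- r.camera_params(name): a dict with "fx", "fy", "cx", "cy" (pixels), "view" (4x4, takes a point from world to camera coordinates). Camera axes: x right, y up, looking along -z (the intrinsics and any distortion apply to the point x, -y, -z); pixel columns grow to the right and rows downward; lengths in m; the calibration is good to about 2 mm. A picture is of the moment at which its call begins: read the wrist's pose just before it. camera_params takes no time and is no camera call; for the wrist camera it gives the pose at the moment of the call.
- r.close_job(): hands the job in; it is judged then, once.
The state is a dict: "time": time; "joint_positions": joint angles; "joint_vel": joint speeds; "joint_torque": joint torques, N m; "ee_pos": TCP position; "eef_rot": TCP orientation; "ft_force": force on the tool from outside, world axes, zero at the start; "torque": the same for the moment, N m; "width": finger opening in m; "grip_force": force on a finger pad.
Only numpy, scipy, OpenCV 4.12 (cv2) and the standard library are available. Lean on these libraries where they do the work, as an engineer would, in place of code of your own. Each camera call takes 0.05 s, during which the arm holds its last target. There are 200 camera calls.

## Task

First unscrew the press's red knob until its foot is high enough to clear the module with the silver heatsink; then set that module flat in the orange-rimmed nest of the drawn-out carriage, let go of it, and push the carriage fully home under the foot. Finally clamp the module: screw the knob down until the sprung foot is pressed about half-way in, never right to its stop. Leave the other things on the bench where they are.

Things in the scene. Friction and masses are not known exactly. Their poses are not given: they have to be found in the camera images.
- knob_grip (a point): centre (half-way up, on the vertical axis) of the press's red ribbed round knob, 36 mm across, 28 mm tall; grip it across any diameter from above. It rises and sinks with its screw: this point is 141 mm + 4 mm per rad of press_knob above the bench. The blue press arm below it ends in a steel boss 122 mm above the bench, at least 5 mm under the knob. Nothing near is higher than the knob.
- press_knob (a joint): angle of the red knob, rad, 0 (fully down) to 4.0 (fully up), growing anticlockwise seen from above. Steep thread: anticlockwise raises knob, stem and foot by 4 mm per rad, clockwise lowers them. Stiff (0.1 N m), stays where left. The free foot just touches the module in the nest at 2.5, is 1.6 mm clear of it at 2.9, and is pressed half-way in (4 mm) at about 1.5.
- press_foot (a joint): how far the sprung foot is pressed up into its sleeve, m: 0 free, 0.004 half-way, 0.008 at its stop; the spring takes about 1.5 N to start and 1.5 N per mm. The foot is a black rubber disc 28 mm across under a yellow shank (10 mm showing when free) that disappears into a steel sleeve.
- foot_face (a point): centre of the underside of the foot, on the knob's axis; with the foot free it is 43 mm above the bench + 4 mm per rad of press_knob. The top of the module in the nest is 53 mm above the bench.
- nest (a point): centre of the floor of the nest on the aluminium carriage, 20 mm above the bench. The nest is 70 mm (its x) by 58 mm (its y) inside, with an orange rim 4 mm high and 4 mm thick. Its x axis points along the carriage's travel, into the press; z up.
- carriage (a joint): travel of the carriage, m: 0 fully drawn out (towards the robot), 0.12 fully home, where the nest is right under the foot; slides along the nest's +x with about 2 N of friction and stays where it is left.
- carriage_handle (a point): on the axis of the carriage's upright round black handle (20 mm across), half-way up, 45 mm above the bench; its top is 70 mm above the bench. It stands 90 mm from the nest's centre on the nest's -x side; same axes. With the carriage home the knob's axis is 90 mm further along +x, so let the gripper's fingers close along y there.
- module_center (a point): centre (half-way up) of the loose heatsink module (110 g): a green circuit board 64 (x) by 52 (y) by 3 mm with a silver finned heatsink 40 by 40 mm in its middle, 33 mm tall over all. Grip the heatsink from above across y, fingertips 5 mm or more above the underside. Either end may lead in the nest. It starts flat on the teal mat (top 3 mm above the bench), among two other boards.
- relay_board: bystander: green board 60 x 48 mm with two blue relays, on the mat; origin under its centre
- driver_board: bystander: blue board 70 x 50 mm with a low black block and two small cans, on the mat; origin under its centre
- flux_jar: bystander: blue jar, diameter 48 mm, 60 mm tall; origin under its centre
- solder_spool: bystander: metal spool, diameter 52 mm, 40 mm tall; origin under its centre
- screwdriver: bystander: screwdriver lying on the bench
- tin: bystander: flat round tin, diameter 68 mm, 22 mm tall; origin under its centre
- tip_cup: bystander: grey cup, diameter 60 mm, 70 mm tall; origin under its centre

How it is judged:
On the way, in this order (a step that is already met when the one before it is completed fails the run):
1. the foot has been raised by the knob to clear the module's height (knob past 2.65 rad, 0.6 mm clear) (value of joint press_knob above 2.65 rad), for 0.2 s.
2. the module lies flat in the nest and is let go, the carriage still drawn out (less than 60 mm of travel) and the foot still raised (horizontal distance between module_center and nest below 0.008 m and z of module_center in the frame of nest between 0.0135 and 0.0195 m and angle between module_center's own z axis and vertical below 0.06 rad and value of joint carriage below 0.06 m and value of joint press_knob above 2.5 rad and contact force between the fingers and anything else below 0.2 N), for 0.2 s.
3. the carriage is fully home (within 4 mm) with the module in the nest and the foot not yet pressed (less than 0.5 mm) (horizontal distance between module_center and nest below 0.008 m and z of module_center in the frame of nest between 0.0135 and 0.0195 m and angle between module_center's own z axis and vertical below 0.06 rad and value of joint carriage above 0.116 m and value of joint press_foot below 0.0005 m), for 0.2 s.
At the end, for the whole second after the job is handed in: The module lies flat in the nest (within 8 mm of its centre, 3 mm in height, 0.06 rad of level), the carriage is home within 4 mm, the foot stands on the module pressed in between 2 and 6.2 mm of its 8 mm, and the knob is still (horizontal distance between module_center and nest below 0.008 m and z of module_center in the frame of nest between 0.0135 and 0.0195 m and angle between module_center's own z axis and vertical below 0.06 rad and value of joint carriage above 0.116 m and value of joint press_foot between 0.002 and 0.0062 m and velocity of joint press_knob between -0.05 and 0.05 rad/s); the robot touches nothing.
It fails at once if the foot is driven to its stop (more than 7.5 mm in) (value of joint press_foot above 0.0075 m).
It fails at once if another thing on the bench is moved by more than 30 mm (distance of any of relay_board, driver_board, flux_jar, solder_spool, screwdriver, tin, tip_cup from where it was at the start of the episode above 0.03 m).
It also fails if it takes over 72 s, if anything falls off the work surface, if the arm or the gripper's body presses on something with over 40 N, if the wrist force passes 120 N, or if a joint passes its speed limit or range.

## Working session

There is one attempt and no reset: what is moved stays moved. The work goes in short steps, Python scripts to look and compute and a tool call to move; the robot and the scene stay as the last step left them, time stands still between calls to the robot, and variables do not carry over. Pictures are saved under pics/ and viewed, at most 11 in all, crops included, and the job is handed in when it is done.

Besides the shell and the picture viewer there is one more tool, called after "Request:" as a command line: name --argument value ..., lists and objects as JSON in quotes. carry_out: Moves the arm, as the interface text tells. Its arguments: {"type":"object","properties":{"steps":{"type":"array","items":{"type":"array","items":{"type":"array","items":{"type":"number"}}}},"hand":{"type":"number"},"squeeze":{"type":"number"}},"required":["steps"]}

```bash
mkdir -p pics && cat > h.py <<'E'
import numpy as np, cv2
from bench import r
from scipy.spatial.transform import Rotation as R
def snap(name,fn):
    p=r.camera_params(name); im=r.camera(name); cv2.imwrite('pics/'+fn,im[:,:,::-1]); return p,im
def ray(p,u,v):
    V=np.array(p['view']); c=np.linalg.inv(V)
    d=np.array([(u-p['cx'])/p['fx'],-(v-p['cy'])/p['fy'],-1.]); return c[:3,3],c[:3,:3]@d
def at_z(p,u,v,z):
    o,d=ray(p,u,v); return o+d*(z-o[2])/d[2]
def proj(p,X):
    c=np.array(p['view'])@np.append(X,1); return p['cx']+p['fx']*c[0]/-c[2], p['cy']+p['fy']*c[1]/c[2]
def to_tool(X,yaw_axis=None):
    s=r.read_state(); q=R.from_quat(s['eef_rot']); return q.inv().apply(np.array(X)-s['ee_pos'])*100
E
python3 - <<'E'
from h import *
np.set_printoptions(precision=4,suppress=True)
for n in('top','scene'):
    p,_=snap(n,n+'0.png'); print(n,p)
s=r.read_state(); print(s)
print(R.from_quat(s['eef_rot']).as_matrix())
E
```

```text
top {'fx': 553.6967907970504, 'fy': 553.6967907970504, 'cx': 325.66026906959723, 'cy': 240.7839428044528, 'view': array([[ 0.0168, -0.9998, -0.013 , -0.026 ],
       [ 0.9815,  0.014 ,  0.1911, -0.5859],
       [-0.1909, -0.0159,  0.9815, -1.4609],
       [ 0.    ,  0.    ,  0.    ,  1.    ]])}
scene {'fx': 466.68595808340734, 'fy': 466.68595808340734, 'cx': 321.2801810121185, 'cy': 239.82107824937324, 'view': array([[ 0.1181,  0.993 ,  0.0022, -0.0514],
       [-0.6939,  0.081 ,  0.7155,  0.3224],
       [ 0.7103, -0.086 ,  0.6986, -1.5235],
       [ 0.    ,  0.    ,  0.    ,  1.    ]])}
{'time': 0.1, 'joint_positions': array([ 1.1384,  0.3328, -0.0647,  1.4609,  0.0216,  1.3499, -0.0885]), 'joint_vel': array([ 0.0012, -0.0007, -0.0013, -0.0029,  0.001 , -0.0013, -0.0007]), 'joint_torque': array([  0.001 , -62.4545,   0.0242, -39.0722,  -0.0614,   0.0365,
         0.    ]), 'ee_pos': array([ 0.2489, -0.5729,  0.2218]), 'eef_rot': array([ 0.9791,  0.2035, -0.0002, -0.0006]), 'ft_force': array([0.06  , 0.2909, 0.0702]), 'torque': array([-0.0388, -0.0093,  0.0178]), 'grip_force': 0.0, 'width': 0.08691227091626631}
[[ 0.9172  0.3984 -0.0006]
 [ 0.3984 -0.9172  0.0011]
 [-0.0001 -0.0013 -1.    ]]
```

View pics/top0.png

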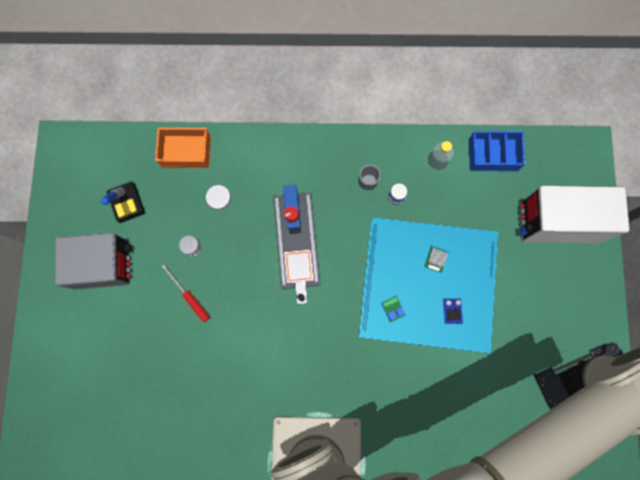

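View pics/scene0.png

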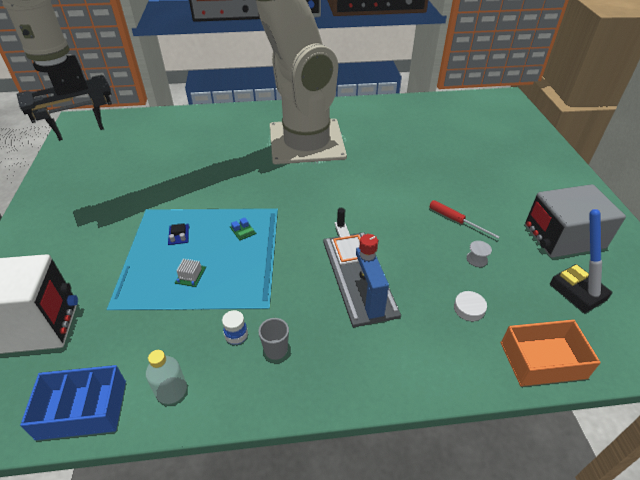

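The top view shows the knob near (291,213), the nest near (299,266), the handle near (301,297) and the module near (437,259). The scene view agrees. Next I'll enlarge the press and module areas.

```bash
python3 - <<'E'
from h import *
im=cv2.imread('pics/top0.png')
a=cv2.resize(im[180:310,250:350],None,fx=4,fy=4,interpolation=cv2.INTER_CUBIC)
b=cv2.resize(im[230:330,375:475],None,fx=4,fy=4,interpolation=cv2.INTER_CUBIC)
b=cv2.copyMakeBorder(b,0,120,0,0,cv2.BORDER_CONSTANT)
cv2.imwrite('pics/c1.png',np.hstack([a,b]))
p=r.camera_params('top')
for n,u,v,z in[('knob',291,212,.16),('nest',299,266,.022),('handle',301,294,.07),('mod',438,257,.036)]: print(n,at_z(p,u,v,z).round(4))
E
```

```text
knob [0.6404 0.0721 0.16  ]
nest [0.5204 0.0566 0.022 ]
handle [0.4381 0.0463 0.07  ]
mod [ 0.5491 -0.3267  0.036 ]
```

View pics/c1.png

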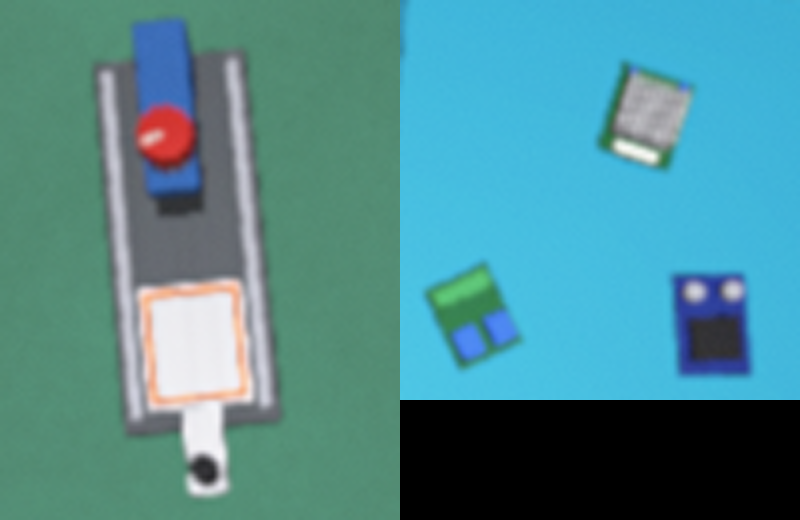

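The white mark on the knob points image-left, with the knob top at (291.5,213.2). The handle top is at (301.2,297.2), the nest centre at (299.2,266), and the module has its long axis tilted about -0.28 rad. Next I'll estimate the knob height and work out a move to above it.

```bash
python3 - <<'E'
from h import *
im=cv2.imread('pics/scene0.png'); hsv=cv2.cvtColor(im,cv2.COLOR_BGR2HSV)
m=((hsv[...,0]<8)|(hsv[...,0]>172))&(hsv[...,1]>150)&(hsv[...,2]>90)
m[:, :340]=0; m[:,400:]=0;m[:220]=0;m[:260][260:]=0
ys,xs=np.nonzero(m[:270]); us=(xs.min()+xs.max())/2; print('scene red',xs.min(),xs.max(),ys.min(),ys.max())
im2=cv2.imread('pics/top0.png'); hsv=cv2.cvtColor(im2,cv2.COLOR_BGR2HSV)
m=((hsv[...,0]<8)|(hsv[...,0]>172))&(hsv[...,1]>150)&(hsv[...,2]>90)
yt,xt=np.nonzero(m[195:235,275:310]); print('top red',xt.min()+275,xt.max()+275,yt.min()+195,yt.max()+195)
ps,pt=r.camera_params('scene'),r.camera_params('top')
for z in(.145,.155,.165,.175):
    X=at_z(pt,291.5,213.2,z); print(z,X.round(4),np.round(proj(ps,X),1))
print('handle',at_z(pt,301.2,297.2,.07).round(4),'nest',at_z(pt,299.2,266,.024).round(4))
for L in([(107,70),(138,418)],[(233,60),(268,405)]):
    a,b=[at_z(pt,250+x/4,180+y/4,.012) for x,y in L]; d=a-b; print('yaw',np.arctan2(d[1],d[0]).round(3))
print('tool shift',to_tool([.641,.0705,.24]).round(2))
E
```

```text
scene red 360 377 234 254
top red 285 298 207 221
0.145 [0.6409 0.0719 0.145 ] [367.3 245.9]
0.155 [0.6385 0.0711 0.155 ] [367.  241.7]
0.165 [0.636  0.0703 0.165 ] [366.8 237.5]
0.175 [0.6335 0.0695 0.175 ] [366.5 233.2]
handle [0.4296 0.0455 0.07  ] nest [0.5202 0.056  0.024 ]
yaw 0.12
yaw 0.12
tool shift [ 61.6  -43.4   -1.76]
```

Request:
carry_out --steps '[[[15, -10.5, -1.8, 0, 0, 0], [30, -21, -1.8, 0, 0, 0], [61.6, -43.4, -1.8, 0, 0, 0], [61.6, -43.4, -1.8, 0, 0, 0], [61.6, -43.4, -1.8, 0, 0, 0], [61.6, -43.4, -1.8, 0, 0, 0], [61.6, -43.4, -1.8, 0, 0, 0], [61.6, -43.4, -1.8, 0, 0, 0], [61.6, -43.4, -1.8, 0, 0, 0], [61.6, -43.4, -1.8, 0, 0, 0], [61.6, -43.4, -1.8, 0, 0, 0], [61.6, -43.4, -1.8, 0, 0, 0], [61.6, -43.4, -1.8, 0, 0, 0], [61.6, -43.4, -1.8, 0, 0, 0], [61.6, -43.4, -1.8, 0, 0, 0], [61.6, -43.4, -1.8, 0, 0, 0], [61.6, -43.4, -1.8, 0, 0, 0], [61.6, -43.4, -1.8, 0, 0, 0], [61.6, -43.4, -1.8, 0, 0, 0], [61.6, -43.4, -1.8, 0, 0, 0]]]' --hand -1 --squeeze 30

```text
time: 1.77
ee_pos: [0.6411, 0.0741, 0.2394]
eef_rot: [0.979, 0.206, -0.001, -0.001]
ft_force: [-0.8, -0.8, -0.1]
width: 0.0868
grip_force: 0.0
```

```bash
python3 - <<'E'
from h import *
s=r.read_state(); print(s['time'],s['ee_pos'],s['joint_positions'].round(2),R.from_quat(s['eef_rot']).as_euler('zyx').round(3))
p,_=snap('wrist','w1.png')
print('knob guess',np.round(proj(p,[.637,.0707,.158]),1), p['fx'], np.linalg.inv(p['view'])[:3,3])
E
```

```text
1.7667 [0.64112779 0.07407103 0.23935903] [ 0.22  0.43 -0.55  1.35  0.22  1.43 -1.48] [-4.15e-01 -2.00e-03 -3.14e+00]
knob guess [324.6 254.7] 395.04340739937766 [0.71031341 0.10396058 0.40365243]
```

View pics/w1.png

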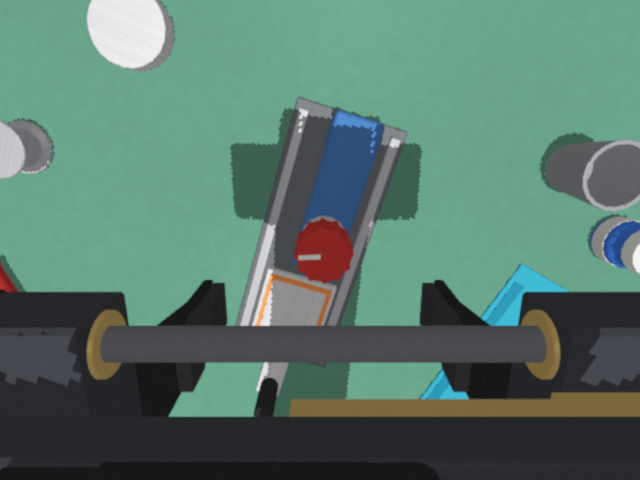

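```bash
cat > fit.py <<'E'
from h import *
from scipy.optimize import least_squares
def fitknob(p,im,zs,roi):
    hsv=cv2.cvtColor(im,cv2.COLOR_RGB2HSV); x0,x1,y0,y1=roi
    m=((hsv[...,0]<8)|(hsv[...,0]>172))&(hsv[...,1]>140)&(hsv[...,2]>60)
    k=np.zeros(m.shape,np.uint8); k[y0:y1,x0:x1]=m[y0:y1,x0:x1]
    c=max(cv2.findContours(k,cv2.RETR_EXTERNAL,cv2.CHAIN_APPROX_NONE)[0],key=cv2.contourArea)
    M=np.zeros(m.shape,np.uint8); cv2.fillConvexPoly(M,cv2.convexHull(c),1)
    ys,xs=np.nonzero(M); print('box',xs.min(),xs.max(),ys.min(),ys.max())
    t=np.linspace(0,2*np.pi,60)
    ext=lambda q:np.r_[[ (q@np.array([np.cos(a),np.sin(a)])).max() for a in np.linspace(0,2*np.pi,24,endpoint=False)]]
    obs=ext(np.c_[xs,ys].astype(float))
    def mod(X):
        q=[proj(p,[X[0]+.018*np.cos(a),X[1]+.018*np.sin(a),X[2]+h]) for a in t for h in(-.014,.014)]
        return ext(np.array(q))
    s=least_squares(lambda X:mod(X)-obs,[.637,.07,.145]); print('free',s.x.round(4),np.sqrt(2*s.cost/24).round(2))
    for z in zs:
        s=least_squares(lambda X:mod([X[0],X[1],z])-obs,[.637,.07]); print(z,s.x.round(4),np.sqrt(2*s.cost/24).round(2))
E
python3 - <<'E'
from fit import *
p=r.camera_params('wrist'); s=r.read_state(); print(s['ee_pos'],s['joint_vel'].round(3))
im=r.camera('wrist'); fitknob(p,im,[.141,.145,.149],(280,370,200,300))
im=cv2.imread('pics/scene0.png')[:,:,::-1]; fitknob(r.camera_params('scene'),np.ascontiguousarray(im),[.141,.145,.149],(350,390,225,270))
im=cv2.imread('pics/top0.png')[:,:,::-1]; fitknob(r.camera_params('top'),np.ascontiguousarray(im),[.141,.145,.149],(275,310,195,235))
E
```

```text
[0.64094833 0.07123326 0.23960615] [ 0.044 -0.03   0.027  0.018  0.001  0.002  0.006]
box 290 348 217 280
free [0.6387 0.0726 0.1536] 0.59
0.141 [0.635  0.0711] 1.59
0.145 [0.6362 0.0716] 1.18
0.149 [0.6373 0.072 ] 0.81
box 360 377 234 254
free [0.5888 0.0872 0.0984] 0.26
0.141 [0.6306 0.076 ] 0.66
0.145 [0.6346 0.0749] 0.71
0.149 [0.6385 0.0739] 0.77
box 284 298 207 221
free [0.6683 0.0823 0.0259] 0.36
0.141 [0.6401 0.0729] 0.68
0.145 [0.6391 0.0726] 0.7
0.149 [0.6381 0.0723] 0.72
```

The wrist view shows the knob with its top face near (323,250) and a white mark pointing left. Fits put its axis at about (0.638, 0.072), centre height about 0.149. Descending.

Request:
carry_out --steps '[[[-0.2, -0.25, 3, 0, 0, 0], [-0.2, -0.25, 6, 0, 0, 0], [-0.2, -0.25, 8.5, 0, 0, 0], [-0.2, -0.25, 10, 0, 0, 0], [-0.2, -0.25, 10.6, 0, 0, 0], [-0.2, -0.25, 10.6, 0, 0, 0], [-0.2, -0.25, 10.6, 0, 0, 0]]]'

```text
time: 2.45
ee_pos: [0.6386, 0.0706, 0.1357]
eef_rot: [0.979, 0.203, 0.001, 0.0]
ft_force: [0.9, -0.3, 0.4]
width: 0.0869
grip_force: 0.0
```

Request:
carry_out --steps '[[[0, 0, 0, 0, 0, 0], [0, 0, 0, 0, 0, 0], [0, 0, 0, 0, 0, 0], [0, 0, 0, 0, 0, 0], [0, 0, 0, 0, 0, 0], [0, 0, 0, 0, 0, 0], [0, 0, 0, 0, 0, 0], [0, 0, 0, 0, 0, 0]]]' --hand 1 --squeeze 30

```text
time: 3.12
ee_pos: [0.6383, 0.0718, 0.1346]
eef_rot: [0.979, 0.204, 0.0, 0.0]
ft_force: [-0.4, 0.8, -0.2]
width: 0.0413
grip_force: 0.0
```

Request:
carry_out --steps '[[[0, 0, 0, 0, 0, 0], [0, 0, 0, 0, 0, 0], [0, 0, 0, 0, 0, 0], [0, 0, 0, 0, 0, 0], [0, 0, -0.04, 0, 0, -0.1], [0, 0, -0.08, 0, 0, -0.2], [0, 0, -0.12, 0, 0, -0.3], [0, 0, -0.16, 0, 0, -0.4], [0, 0, -0.2, 0, 0, -0.5], [0, 0, -0.24, 0, 0, -0.6], [0, 0, -0.28, 0, 0, -0.7], [0, 0, -0.32, 0, 0, -0.8], [0, 0, -0.36, 0, 0, -0.9], [0, 0, -0.4, 0, 0, -1.0], [0, 0, -0.4, 0, 0, -1.0]]]'

```text
time: 4.37
ee_pos: [0.6379, 0.0727, 0.1386]
eef_rot: [0.759, 0.651, 0.0, -0.001]
ft_force: [-3.1, 4.2, 2.3]
width: 0.0355
grip_force: 30.0
```

```bash
python3 - <<'E'
from h import *
s=r.read_state(); print(s['time'],s['ee_pos'],s['joint_positions'].round(2),s['torque'],s['ft_force'],s['width'],s['grip_force'])
snap('wrist','w2.png');snap('scene','s2.png')
a=cv2.imread('pics/s2.png'); b=cv2.imread('pics/scene0.png')
f=lambda i:cv2.resize(i[205:325,325:410],None,fx=4,fy=4,interpolation=cv2.INTER_CUBIC)
cv2.imwrite('pics/c2.png',np.hstack([f(b),f(a)]))
E
```

```text
4.3667 [0.6379075  0.07265662 0.13855504] [ 0.34  0.53 -0.72  1.49  0.35  1.26 -0.57] [0.81372602 0.58933262 0.01398644] [-3.12725997  4.24678389  2.25545278] 0.03552406784842332 29.996580574661493
```

View pics/c2.png

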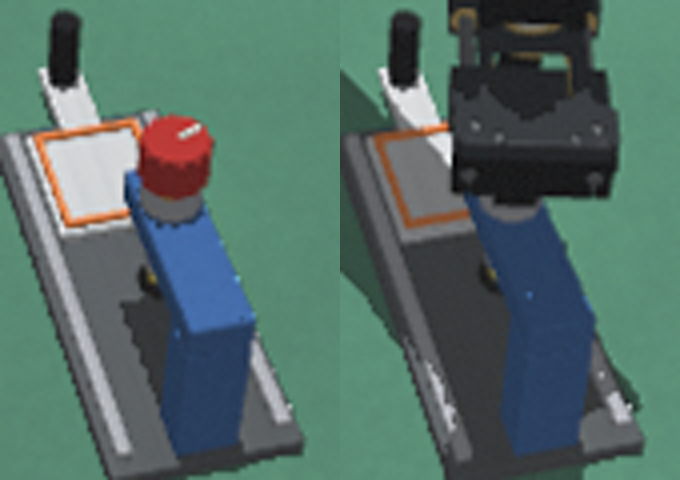

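The crop shows the jaws closed on the knob, now turned 1 rad; the carriage and nest haven't moved. I'll keep turning towards the upper stop with a softer grip so I get an exact angle reference.

Request:
carry_out --steps '[[[0, 0, -0.04, 0, 0, -0.1], [0, 0, -0.08, 0, 0, -0.2], [0, 0, -0.12, 0, 0, -0.3], [0, 0, -0.16, 0, 0, -0.4], [0, 0, -0.2, 0, 0, -0.5], [0, 0, -0.24, 0, 0, -0.6], [0, 0, -0.28, 0, 0, -0.7], [0, 0, -0.32, 0, 0, -0.8], [0, 0, -0.32, 0, 0, -0.8], [0, 0, -0.32, 0, 0, -0.8]]]' --squeeze 15

```text
time: 5.3
ee_pos: [0.6379, 0.0726, 0.1417]
eef_rot: [0.449, 0.894, 0.0, -0.001]
ft_force: [-4.2, 4.1, 1.3]
width: 0.0355
grip_force: 15.0
```

```bash
python3 - <<'E'
from h import *
s=r.read_state(); print(s['time'],s['ee_pos'],s['joint_positions'].round(2),s['torque'],s['ft_force'],s['width'],s['grip_force'],R.from_quat(s['eef_rot']).as_matrix()[:,0])
E
```

```text
5.3 [0.63785691 0.07261519 0.14173276] [ 0.44  0.57 -0.87  1.48  0.44  1.3   0.17] [0.96197012 0.61308327 0.09689409] [-4.20033431  4.08554457  1.28974222] 0.03549736127716886 14.998070548754185 [-0.59762369  0.80177563  0.00132709]
```

Request:
carry_out --steps '[[[0, 0, -0.04, 0, 0, -0.1], [0, 0, -0.08, 0, 0, -0.2], [0, 0, -0.12, 0, 0, -0.3], [0, 0, -0.16, 0, 0, -0.4], [0, 0, -0.2, 0, 0, -0.5], [0, 0, -0.24, 0, 0, -0.6], [0, 0, -0.24, 0, 0, -0.6], [0, 0, -0.24, 0, 0, -0.6]]]'

```text
time: 5.97
ee_pos: [0.6395, 0.0719, 0.1437]
eef_rot: [0.165, 0.986, 0.001, 0.001]
ft_force: [6.8, 4.0, -6.9]
width: 0.0355
grip_force: 15.0
```

```bash
python3 - <<'E'
from h import *
s=r.read_state(); print(s['time'],s['ee_pos'],s['joint_positions'].round(2),s['torque'],s['ft_force'],s['width'],s['grip_force'],R.from_quat(s['eef_rot']).as_matrix()[:,0])
E
```

```text
5.9667 [0.63945876 0.07192376 0.14372469] [ 0.5   0.62 -0.98  1.47  0.52  1.33  0.72] [ 0.98429329 -1.59743247  0.08732065] [ 6.80520094  3.97960725 -6.93469348] 0.035464358469170676 14.998686932958663 [-0.94558002  0.32538515 -0.00171188]
```

Request:
carry_out --steps '[[[0, 0, -0.03, 0, 0, -0.1], [0, 0, -0.06, 0, 0, -0.2], [0, 0, -0.09, 0, 0, -0.3], [0, 0, -0.09, 0, 0, -0.3]]]'

```text
time: 6.3
ee_pos: [0.639, 0.0725, 0.1446]
eef_rot: [0.013, 1.0, 0.001, 0.001]
ft_force: [4.7, 5.2, -5.0]
width: 0.0354
grip_force: 15.0
```

```bash
python3 - <<'E'
from h import *
s=r.read_state(); print(s['time'],s['ee_pos'],s['joint_positions'].round(2),s['torque'],s['ft_force'],s['width'],s['grip_force'],R.from_quat(s['eef_rot']).as_matrix()[:,0])
E
```

```text
6.3 [0.63896655 0.07252813 0.14462069] [ 0.53  0.64 -1.03  1.47  0.55  1.34  1.01] [ 1.2309491  -1.10234959 -0.04098361] [ 4.69736517  5.2401103  -5.01006011] 0.03537867961410709 14.998187895398587 [-0.99967829  0.02532913 -0.00132403]
```

Request:
carry_out --steps '[[[0, 0, 0, 0, 0, 0], [0, 0, 0, 0, 0, 0], [0, 0, 0, 0, 0, 0], [0, 0, 0, 0, 0, 0], [0, 0, -2, 0, 0, 0], [0, 0, -5, 0, 0, 0], [0, 0, -8, 0, 0, 0], [0, 0, -9.5, 0, 0, 0], [0, 0, -9.5, 0, 0, 0], [0, 0, -9.5, 0, 0, 0]]]' --hand -1 --squeeze 30

```text
time: 7.13
ee_pos: [0.6386, 0.0716, 0.2407]
eef_rot: [0.016, 1.0, -0.0, 0.001]
ft_force: [0.5, -0.4, -0.0]
width: 0.0859
grip_force: 0.0
```

```bash
python3 - <<'E'
from fit import *
s=r.read_state(); print(s['time'],s['ee_pos'],s['joint_vel'].round(2),s['ft_force'],R.from_quat(s['eef_rot']).as_matrix()[:,0])
p,im=snap('wrist','w3.png'); print(proj(p,[.638,.072,.17])); np.save('p3.npy',p['view'])
fitknob(p,im,[.145,.149,.153,.157],(200,450,100,400))
E
```

```text
7.1333 [0.63861621 0.07163115 0.2406569 ] [ 0.    0.02  0.02  0.04  0.   -0.01 -0.  ] [ 0.51423692 -0.36211581 -0.03179535] [-0.99948074  0.03218493 -0.00154492]
(np.float64(324.25198382396167), np.float64(251.4669819548765))
box 294 355 214 280
free [0.6365 0.0723 0.1629] 0.61
0.145 [0.6421 0.0722] 2.28
0.149 [0.6408 0.0722] 1.83
0.153 [0.6396 0.0722] 1.39
0.157 [0.6383 0.0723] 0.97
```

View pics/w3.png

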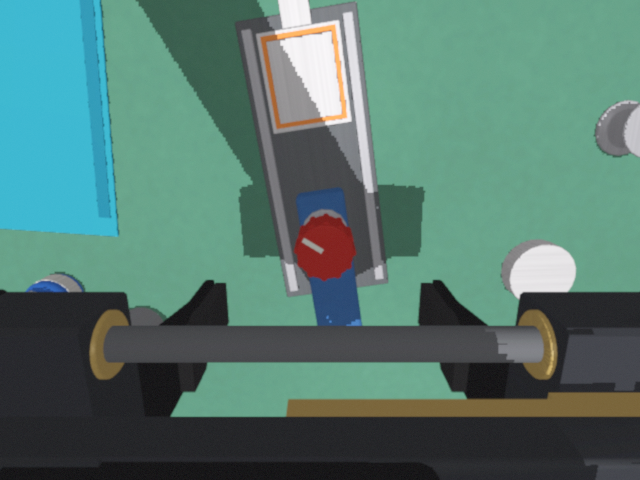

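Between the two wrist views the knob's mark turned about 2.15 rad while the tool turned 2.7, and the knob rose about 9 mm. So the knob reached its upper stop (θ = 4.0) and the grip slipped there. Now to hover over the module, and meanwhile measure the nest from this picture.

Request:
carry_out --steps '[[[2, -10, 0, 0, 0, 0.06], [4, -20, 1, 0, 0, 0.12], [7.6, -40.2, 3, 0, 0, 0.25], [7.6, -40.2, 3, 0, 0, 0.25], [7.6, -40.2, 3, 0, 0, 0.25], [7.6, -40.2, 3, 0, 0, 0.25], [7.6, -40.2, 3, 0, 0, 0.25], [7.6, -40.2, 3, 0, 0, 0.25], [7.6, -40.2, 3, 0, 0, 0.25], [7.6, -40.2, 3, 0, 0, 0.25], [7.6, -40.2, 3, 0, 0, 0.25], [7.6, -40.2, 3, 0, 0, 0.25], [7.6, -40.2, 3, 0, 0, 0.25], [7.6, -40.2, 3, 0, 0, 0.25], [7.6, -40.2, 3, 0, 0, 0.25]]]'

```text
time: 8.43
ee_pos: [0.55, -0.326, 0.21]
eef_rot: [0.139, 0.99, 0.0, -0.0]
ft_force: [0.8, -0.5, -0.1]
width: 0.087
grip_force: 0.0
```

```bash
python3 - <<'E'
from h import *
s=r.read_state(); x=R.from_quat(s['eef_rot']).as_matrix()[:,0]
print(s['time'],s['ee_pos'],s['joint_vel'].round(2),s['joint_positions'].round(2),np.arctan2(x[1],x[0]))
p,im=snap('wrist','w4.png'); np.save('p4.npy',p['view'])
q=dict(p); q['view']=np.load('p3.npy'); i3=cv2.imread('pics/w3.png')
h=cv2.cvtColor(i3,cv2.COLOR_BGR2HSV); m=(h[...,0]>8)&(h[...,0]<22)&(h[...,1]>140)&(h[...,2]>80); m[150:]=0
ys,xs=np.nonzero(m); P=np.array([at_z(q,a,b,.024)[:2] for a,b in zip(xs,ys)])*1000
(c,sz,an)=cv2.minAreaRect(P.astype(np.float32)); print('nest',np.round(c,1),np.round(sz,1),an)
cv2.imwrite('pics/w4c.png',cv2.resize(im[120:370,200:450,::-1],None,fx=2.4,fy=2.4,interpolation=cv2.INTER_CUBIC))
E
```

```text
8.4333 [ 0.55003242 -0.3260043   0.20999957] [ 0. -0.  0. -0. -0. -0.  0.] [ 1.14  0.55 -0.97  1.4   0.45  1.43  1.47] 2.862270128695117
nest [520.8  58. ] [77.3 64.9] 6.788943290710449
```

View pics/w4c.png

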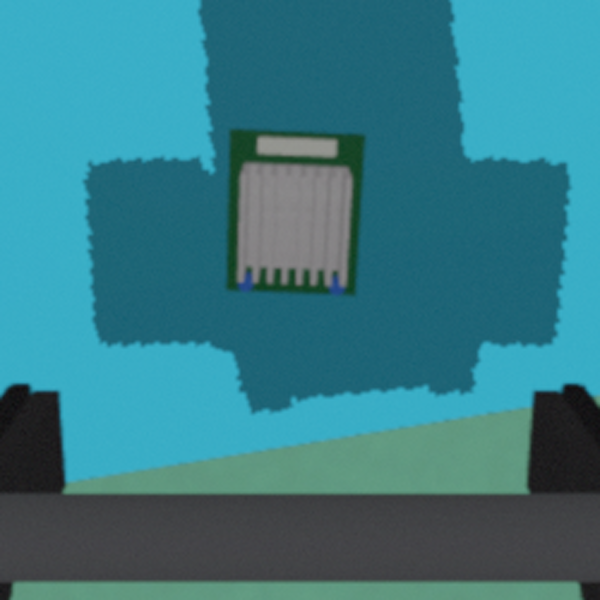

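```bash
python3 - <<'E'
from h import *
p=dict(r.camera_params('wrist')); p['view']=np.load('p4.npy'); k=2.4
C=np.array([at_z(p,200+x/k,120+y/k,.006)[:2] for x,y in[(231,129),(364,135),(355,293),(228,290)]])
c=C.mean(0); print('board',c.round(4),[np.linalg.norm(C[i]-C[(i+1)%4]).round(4) for i in range(4)])
for a,b in((3,0),(2,1)): d=C[b]-C[a]; print(np.arctan2(d[1],d[0]))
T=np.array([at_z(p,200+x/k,120+y/k,.036)[:2] for x,y in[(241,163),(352,165),(348,270),(238,268)]]); print('sink top',T.mean(0).round(4),np.linalg.norm(T[1]-T[0]),np.linalg.norm(T[2]-T[1]))
print('sh',to_tool([*c,.01]).round(2), to_tool([*T.mean(0),.01]).round(2))
E
```

```text
board [ 0.5495 -0.3266] [np.float64(0.0514), np.float64(0.0636), np.float64(0.0514), np.float64(0.0647)]
2.82568981076768
2.8259424503412136
sink top [ 0.5449 -0.3252] 0.03973128891413118 0.038903439521072045
sh [ 0.04 -0.05 20.01] [ 0.52 -0.04 20.01]
```

The crop shows the module, with board corners (231,129), (364,135), (355,293) and (228,290). They measure 64×51 mm, centred at (0.5495, -0.3266) with yaw 2.826. Descending to grip it.

Request:
carry_out --steps '[[[0.05, -0.05, 4, 0, 0, 0.036], [0.05, -0.05, 8, 0, 0, 0.036], [0.05, -0.05, 12, 0, 0, 0.036], [0.05, -0.05, 15, 0, 0, 0.036], [0.05, -0.05, 17.5, 0, 0, 0.036], [0.05, -0.05, 19, 0, 0, 0.036], [0.05, -0.05, 19.8, 0, 0, 0.036], [0.05, -0.05, 19.8, 0, 0, 0.036], [0.05, -0.05, 19.8, 0, 0, 0.036], [0.05, -0.05, 19.8, 0, 0, 0.036]]]'

```text
time: 9.32
ee_pos: [0.5501, -0.3283, 0.0139]
eef_rot: [0.158, 0.987, -0.0, 0.001]
ft_force: [-0.1, -0.2, 1.2]
width: 0.087
grip_force: 0.0
```

Request:
carry_out --steps '[[[0, 0, 0, 0, 0, 0], [0, 0, 0, 0, 0, 0], [0, 0, 0, 0, 0, 0], [0, 0, 0, 0, 0, 0], [0, 0, 0, 0, 0, 0], [0, 0, 0, 0, 0, 0], [0, 0, 0, 0, 0, 0], [0, 0, 0, 0, 0, 0], [0, 0, 0, 0, 0, 0], [0, 0, 0, 0, 0, 0], [0, 0, 0, 0, 0, 0], [0, 0, 0, 0, 0, 0]]]' --hand 1 --squeeze 20

```text
time: 10.32
ee_pos: [0.549, -0.3279, 0.0121]
eef_rot: [0.158, 0.987, 0.0, 0.0]
ft_force: [0.4, -0.1, -0.0]
width: 0.04
grip_force: 20.0
```

Request:
carry_out --steps '[[[0, 0, -1.5, 0, 0, 0], [0, 0, -4, 0, 0, 0], [0, 0, -8, 0, 0, 0], [0, 0, -10, 0, 0, 0], [0, 0, -10, 0, 0, 0], [0, 0, -10, 0, 0, 0], [0, 0, -10, 0, 0, 0]]]'

```text
time: 10.9
ee_pos: [0.5484, -0.3281, 0.1118]
eef_rot: [0.158, 0.987, -0.0, -0.0]
ft_force: [-0.3, 0.2, -2.7]
width: 0.0399
grip_force: 20.0
```

```bash
python3 - <<'E'
from h import *
s=r.read_state(); x=R.from_quat(s['eef_rot']).as_matrix()[:,0]
print(s['ee_pos'],s['joint_vel'].round(3),np.arctan2(x[1],x[0]),s['width'],s['ft_force'])
print(to_tool([.5205,.0582,.10]).round(2))
E
```

```text
[ 0.5484258  -0.32806577  0.11181518] [-0.003  0.017  0.009  0.014  0.002 -0.004 -0.001] 2.823671598203001 0.03990463581221001 [-0.27599637  0.205251   -2.66338852]
[14.73 35.82  1.18]
```

Request:
carry_out --steps '[[[3, 7, 0, 0, 0, -0.1], [6, 14, 0.3, 0, 0, -0.2], [9, 21, 0.6, 0, 0, -0.3], [11.5, 28, 0.9, 0, 0, -0.4], [13.5, 33, 1.2, 0, 0, -0.435], [14.7, 35.8, 1.2, 0, 0, -0.435], [14.7, 35.8, 1.2, 0, 0, -0.435], [14.7, 35.8, 1.2, 0, 0, -0.435], [14.7, 35.8, 1.2, 0, 0, -0.435], [14.7, 35.8, 1.2, 0, 0, -0.435], [14.7, 35.8, 1.2, 0, 0, -0.435], [14.7, 35.8, 1.2, 0, 0, -0.435], [14.7, 35.8, 1.2, 0, 0, -0.435], [14.7, 35.8, 1.2, 0, 0, -0.435]]]'

```text
time: 12.07
ee_pos: [0.5212, 0.0563, 0.0995]
eef_rot: [-0.057, 0.998, -0.0, -0.0]
ft_force: [-0.2, 0.3, -1.5]
width: 0.04
grip_force: 20.0
```

```bash
python3 - <<'E'
from h import *
s=r.read_state(); x=R.from_quat(s['eef_rot']).as_matrix()[:,0]
print(s['ee_pos'],s['joint_vel'].round(3),np.arctan2(x[1],x[0]),s['width'],s['ft_force'])
print(to_tool([.5205,.0582,.0297]).round(2))
p,im=snap('wrist','w5.png'); cv2.imwrite('pics/w5c.png',cv2.resize(im[60:360,170:470,::-1],None,fx=2,fy=2,interpolation=cv2.INTER_CUBIC))
i3=im[:,:,::-1].copy()
h=cv2.cvtColor(i3,cv2.COLOR_BGR2HSV); m=(h[...,0]>8)&(h[...,0]<22)&(h[...,1]>140)&(h[...,2]>80)
m[380:]=0; ys,xs=np.nonzero(m); P=np.array([at_z(p,a,b,.024)[:2] for a,b in zip(xs,ys)])*1000
(c,sz,an)=cv2.minAreaRect(P.astype(np.float32)); print('nest',np.round(c,1),np.round(sz,1),an)
E
```

```text
[0.52115875 0.05629801 0.09950997] [ 0.004 -0.004 -0.003 -0.003 -0.003 -0.    -0.003] -3.026787237027488 0.04001658833800119 [-0.17792483  0.31862874 -1.50778456]
[0.04 0.2  6.98]
nest [494.1  55.2] [23.2 65.8] 6.6546759605407715
```

View pics/w5c.png

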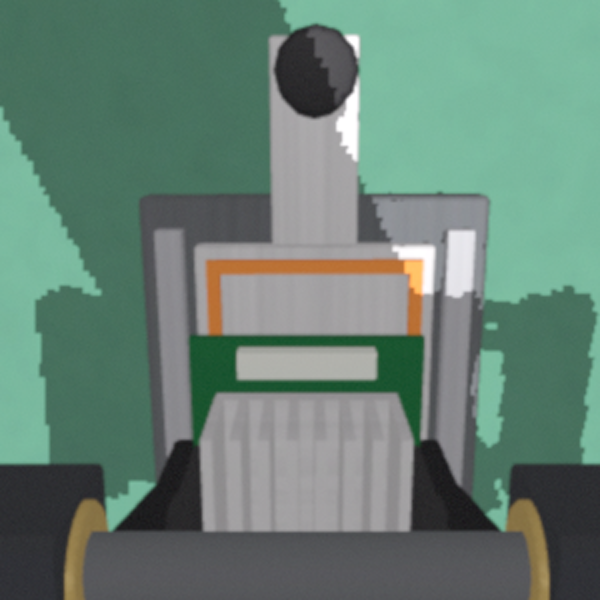

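The crop shows the board's front edge at crop (191–423, 337), the nest rim behind it and the handle at (316,70). Nest centre comes out near (0.521, 0.058). Checking where the module sits in the grip.

```bash
python3 - <<'E'
from h import *
p=r.camera_params('wrist')
A,B=[at_z(p,170+x/2,60+y/2,.0935) for x,y in((191,337),(423,337))]
print(np.linalg.norm(A-B), to_tool((A+B)/2).round(2), to_tool([.521,.0583,.0297]).round(2))
E
```

```text
0.05167258703284813 [ 3.21 -0.01  0.62] [-0.    0.19  7.  ]
```

Request:
carry_out --steps '[[[0, 0.2, 2, 0, 0, 0], [0, 0.2, 4, 0, 0, 0], [0, 0.2, 5.5, 0, 0, 0], [0, 0.2, 6.2, 0, 0, 0], [0, 0.2, 6.6, 0, 0, 0], [0, 0.2, 6.9, 0, 0, 0], [0, 0.2, 7.0, 0, 0, 0], [0, 0.2, 7.0, 0, 0, 0], [0, 0.2, 7.0, 0, 0, 0]]]'

```text
time: 12.87
ee_pos: [0.5213, 0.0601, 0.0306]
eef_rot: [-0.059, 0.998, -0.0, 0.0]
ft_force: [-0.0, 0.3, -0.6]
width: 0.0399
grip_force: 20.0
```

Request:
carry_out --steps '[[[0, -0.05, 0, 0, 0, 0], [0, -0.05, 0, 0, 0, 0], [0, -0.05, 0.05, 0, 0, 0], [0, -0.05, 0.05, 0, 0, 0]]]'

```text
time: 13.2
ee_pos: [0.521, 0.0594, 0.0296]
eef_rot: [-0.059, 0.998, -0.0, 0.0]
ft_force: [-0.6, 0.6, -1.1]
width: 0.04
grip_force: 20.0
```

Request:
carry_out --steps '[[[0, -0.1, 0, 0, 0, 0], [0, -0.1, 0.03, 0, 0, 0], [0, -0.1, 0.05, 0, 0, 0], [0, -0.1, 0.05, 0, 0, 0]]]'

```text
time: 13.53
ee_pos: [0.5211, 0.0585, 0.029]
eef_rot: [-0.059, 0.998, -0.0, 0.0]
ft_force: [0.0, -0.1, -1.4]
width: 0.0397
grip_force: 20.0
```

Request:
carry_out --steps '[[[0, 0, 0, 0, 0, 0], [0, 0, 0, 0, 0, 0], [0, 0, 0, 0, 0, 0], [0, 0, 0, 0, 0, 0], [0, 0, 0, 0, 0, 0], [0, 0, 0, 0, 0, 0], [0, 0, -2, 0, 0, 0], [0, 0, -5, 0, 0, 0], [0, 0, -8.5, 0, 0, 0], [0, 0, -8.5, 0, 0, 0], [0, 0, -8.5, 0, 0, 0], [0, 0, -8.5, 0, 0, 0]]]' --hand -0.2

```text
time: 14.53
ee_pos: [0.5209, 0.0581, 0.1137]
eef_rot: [-0.058, 0.998, -0.0, -0.0]
ft_force: [-0.4, 0.9, 0.1]
width: 0.0523
grip_force: 0.0
```

```bash
python3 - <<'E'
from h import *
s=r.read_state(); x=R.from_quat(s['eef_rot']).as_matrix()[:,0]
print(s['time'],s['ee_pos'],s['joint_vel'].round(3),np.arctan2(x[1],x[0]),s['width'],s['ft_force'])
p,im=snap('wrist','w6.png'); cv2.imwrite('pics/w6c.png',cv2.resize(im[60:360,170:470,::-1],None,fx=2,fy=2,interpolation=cv2.INTER_CUBIC))
np.save('p6.npy',p['view'])
E
```

```text
14.5333 [0.52091229 0.0581369  0.11366809] [-0.006  0.018  0.012  0.016  0.001 -0.001 -0.   ] -3.0246803977689134 0.05225721153100655 [-0.35015619  0.94423663  0.14748326]
```

View pics/w6c.png

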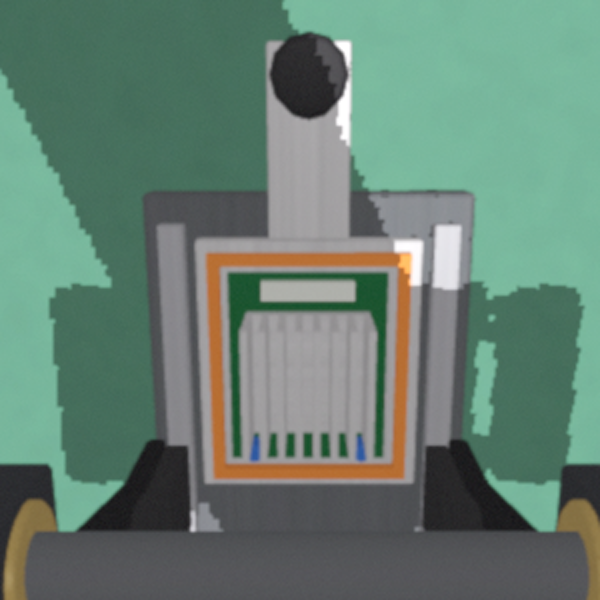

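The crop shows the module flat inside the orange rim with an even margin all round. The handle top is at crop (309,73), which I'll check against its expected place.

```bash
python3 - <<'E'
from h import *
p=dict(r.camera_params('wrist')); p['view']=np.load('p6.npy')
X=at_z(p,170+309/2,60+73/2,.07); print(X, to_tool(X).round(2), to_tool([.4316,.0477,.035]).round(2))
C=np.array([at_z(p,170+x/2,60+y/2,.023) for x,y in((228,272),(387,272))]); print(to_tool(C.mean(0)))
E
```

```text
[0.43139711 0.04791105 0.07      ] [8.97 0.03 4.33] [8.95 0.   7.83]
[ 3.18726664e+00 -3.12597250e-03  9.02172119e+00]
```

Request:
carry_out --steps '[[[4, 0, 0, 0, 0, 0], [8, 0, 0, 0, 0, 0], [9, 0, 0, 0, 0, 0], [9, 0, 0, 0, 0, 0], [9, 0, 0, 0, 0, 0], [9, 0, 0, 0, 0, 0]]]'

```text
time: 15.08
ee_pos: [0.4322, 0.0476, 0.114]
eef_rot: [-0.058, 0.998, 0.0, 0.0]
ft_force: [0.9, 0.2, 0.7]
width: 0.0517
grip_force: 0.0
```

Request:
carry_out --steps '[[[0, 0, 3, 0, 0, 0], [0, 0, 6, 0, 0, 0], [0, 0, 7.5, 0, 0, 0], [0, 0, 7.8, 0, 0, 0], [0, 0, 7.8, 0, 0, 0], [0, 0, 7.8, 0, 0, 0]]]'

```text
time: 15.58
ee_pos: [0.4325, 0.0489, 0.0367]
eef_rot: [-0.059, 0.998, 0.001, 0.0]
ft_force: [-0.6, -0.5, 0.0]
width: 0.0523
grip_force: 0.0
```

Request:
carry_out --steps '[[[0, 0, 0, 0, 0, 0], [0, 0, 0, 0, 0, 0], [0, 0, 0, 0, 0, 0], [0, 0, 0, 0, 0, 0], [0, 0, 0, 0, 0, 0], [0, 0, 0, 0, 0, 0], [0, 0, 0, 0, 0, 0], [0, 0, 0, 0, 0, 0]]]' --hand 1 --squeeze 20

```text
time: 16.25
ee_pos: [0.4318, 0.0482, 0.0362]
eef_rot: [-0.059, 0.998, 0.0, 0.0]
ft_force: [-0.7, 1.9, 3.3]
width: 0.0191
grip_force: 20.0
```

Request:
carry_out --steps '[[[-0.4, 0, 0, 0, 0, 0], [-1.2, 0, 0, 0, 0, 0], [-2.1, 0, 0, 0, 0, 0], [-3, 0, 0, 0, 0, 0], [-4, 0, 0, 0, 0, 0], [-5, 0, 0, 0, 0, 0], [-6, 0, 0, 0, 0, 0], [-7, 0, 0, 0, 0, 0], [-8, 0, 0, 0, 0, 0], [-9, 0, 0, 0, 0, 0], [-9.9, 0, 0, 0, 0, 0], [-10.7, 0, 0, 0, 0, 0], [-11.3, 0, 0, 0, 0, 0], [-11.7, 0, 0, 0, 0, 0], [-12, 0, 0, 0, 0, 0], [-12.1, 0, 0, 0, 0, 0], [-12.2, 0, 0, 0, 0, 0], [-12.2, 0, 0, 0, 0, 0], [-12.2, 0, 0, 0, 0, 0]]]'

```text
time: 17.83
ee_pos: [0.5499, 0.0622, 0.0356]
eef_rot: [-0.059, 0.998, -0.001, -0.003]
ft_force: [-18.0, -1.7, 17.5]
width: 0.0197
grip_force: 20.0
```

```bash
python3 - <<'E'
from h import *
s=r.read_state(); print(s['time'],s['ee_pos'],s['ft_force'],s['width'],np.linalg.norm(s['ee_pos'][:2]-[.4318,.0482]))
E
```

```text
17.8333 [0.54989605 0.06223339 0.03558051] [-17.95005911  -1.72653746  17.45224119] 0.01969420217622022 0.1189269257588284
```

Request:
carry_out --steps '[[[0.15, 0, 0, 0, 0, 0], [0.15, 0, 0, 0, 0, 0], [0.15, 0, 0, 0, 0, 0]]]'

```text
time: 18.08
ee_pos: [0.5499, 0.0623, 0.0357]
eef_rot: [-0.059, 0.998, -0.0, -0.002]
ft_force: [-9.9, 0.8, 9.4]
width: 0.0187
grip_force: 20.0
```

Request:
carry_out --steps '[[[0, 0, 0, 0, 0, 0], [0, 0, 0, 0, 0, 0], [0, 0, 0, 0, 0, 0], [0, 0, 0, 0, 0, 0], [0, 0, 0, 0, 0, 0], [0, 0, 0, 0, 0, 0], [0, 0, -2, 0, 0, 0], [0, 0, -5, 0, 0, 0], [0, 0, -9, 0, 0, 0], [0, 0, -13, 0, 0, 0], [0, 0, -17, 0, 0, 0], [0, 0, -20, 0, 0, 0], [0, 0, -20, 0, 0, 0], [0, 0, -20, 0, 0, 0], [0, 0, -20, 0, 0, 0]]]' --hand -0.2

```text
time: 19.33
ee_pos: [0.5512, 0.0617, 0.2355]
eef_rot: [-0.058, 0.998, -0.0, -0.0]
ft_force: [-0.4, 0.3, -0.3]
width: 0.0522
grip_force: 0.0
```

```bash
python3 - <<'E'
from h import *
s=r.read_state(); x=R.from_quat(s['eef_rot']).as_matrix()[:,0]
print(s['time'],s['ee_pos'],s['joint_vel'].round(3),np.arctan2(x[1],x[0]),s['width'],s['ft_force'],s['joint_positions'].round(2))
p,im=snap('wrist','w7.png'); 
snap('scene','s7.png'); a=cv2.imread('pics/s7.png')
cv2.imwrite('pics/w7c.png',np.hstack([cv2.resize(im[40:340,170:470,::-1],(400,400)),cv2.resize(a[205:325,325:445],(400,400),interpolation=cv2.INTER_CUBIC)]))
X=[.4314+.1192,.0479+.0142,.07]; print('handle home expected',np.round(proj(p,X),1),'knob',to_tool([.6385,.0722,.14]).round(2))
E
```

```text
19.3333 [0.55118712 0.06174997 0.23550133] [-0.004  0.017  0.009  0.019  0.002 -0.002  0.001] -3.0247314335092605 0.05221867707620609 [-0.40583074  0.31967131 -0.30577511] [ 0.76  0.4  -1.19  1.59  0.37  1.41  1.22]
handle home expected [324.1 218.2] knob [-8.84  0.01  9.47]
```

View pics/w7c.png

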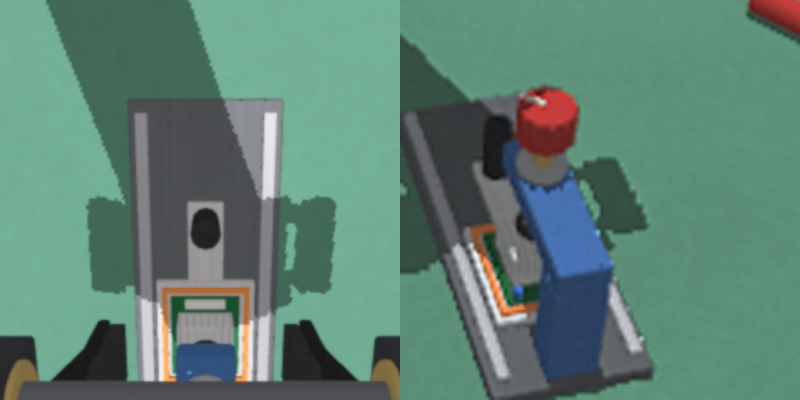

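The handle is at the home position, and the module sits in the nest under the foot with the foot clear. Moving over the knob and gripping it.

Request:
carry_out --steps '[[[-4, 0, 0, 0, 0, 0], [-8, 0, 0, 0, 0, 0], [-8.85, 0, 0, 0, 0, 0], [-8.85, 0, 0, 0, 0, 0], [-8.85, 0, 0, 0, 0, 0], [-8.85, 0, 3, 0, 0, 0], [-8.85, 0, 6, 0, 0, 0], [-8.85, 0, 8, 0, 0, 0], [-8.85, 0, 9.1, 0, 0, 0], [-8.85, 0, 9.1, 0, 0, 0], [-8.85, 0, 9.1, 0, 0, 0], [-8.85, 0, 9.1, 0, 0, 0]]]'

```text
time: 20.43
ee_pos: [0.6397, 0.0727, 0.1469]
eef_rot: [-0.059, 0.998, 0.0, 0.001]
ft_force: [0.3, 0.9, -0.0]
width: 0.052
grip_force: 0.0
```

Request:
carry_out --steps '[[[0, 0, 0, 0, 0, 0], [0, 0, 0, 0, 0, 0], [0, 0, 0, 0, 0, 0], [0, 0, 0, 0, 0, 0], [0, 0, 0, 0, 0, 0], [0, 0, 0, 0, 0, 0], [0, 0, 0, 0, 0, 0]]]' --hand 1 --squeeze 30

```text
time: 21.02
ee_pos: [0.6395, 0.0729, 0.1456]
eef_rot: [-0.059, 0.998, 0.0, 0.0]
ft_force: [-0.4, 0.2, 5.3]
width: 0.0354
grip_force: 30.0
```

Request:
carry_out --steps '[[[0, 0, 0.04, 0, 0, 0.1], [0, 0, 0.08, 0, 0, 0.2], [0, 0, 0.12, 0, 0, 0.3], [0, 0, 0.16, 0, 0, 0.4], [0, 0, 0.2, 0, 0, 0.5], [0, 0, 0.24, 0, 0, 0.6], [0, 0, 0.28, 0, 0, 0.7], [0, 0, 0.32, 0, 0, 0.8], [0, 0, 0.36, 0, 0, 0.9], [0, 0, 0.4, 0, 0, 1.0], [0, 0, 0.44, 0, 0, 1.1], [0, 0, 0.48, 0, 0, 1.2], [0, 0, 0.52, 0, 0, 1.3], [0, 0, 0.56, 0, 0, 1.4], [0, 0, 0.6, 0, 0, 1.5], [0, 0, 0.64, 0, 0, 1.6], [0, 0, 0.68, 0, 0, 1.7], [0, 0, 0.72, 0, 0, 1.8], [0, 0, 0.72, 0, 0, 1.8]]]'

```text
time: 22.6
ee_pos: [0.6379, 0.0711, 0.1383]
eef_rot: [0.748, 0.664, -0.002, 0.0]
ft_force: [-10.2, -3.4, 12.1]
width: 0.0355
grip_force: 30.0
```

Request:
carry_out --steps '[[[0, 0, 0.04, 0, 0, 0.1], [0, 0, 0.08, 0, 0, 0.2], [0, 0, 0.12, 0, 0, 0.3], [0, 0, 0.16, 0, 0, 0.4], [0, 0, 0.2, 0, 0, 0.5], [0, 0, 0.24, 0, 0, 0.6], [0, 0, 0.28, 0, 0, 0.7], [0, 0, 0.28, 0, 0, 0.7], [0, 0, 0.28, 0, 0, 0.7]]]'

```text
time: 23.35
ee_pos: [0.637, 0.0716, 0.1355]
eef_rot: [0.929, 0.37, -0.003, 0.0]
ft_force: [-15.2, -3.0, 14.8]
width: 0.0358
grip_force: 30.0
```

```bash
python3 - <<'E'
from h import *
s=r.read_state(); x=R.from_quat(s['eef_rot']).as_matrix()[:,0]
print(s['time'],s['ee_pos'],np.arctan2(x[1],x[0]),s['width'],s['ft_force'],s['torque'])
E
```

```text
23.35 [0.63700967 0.07162162 0.13552526] 0.7577902992830832 0.03575640982113197 [-15.18665613  -2.95343447  14.83539148] [-0.72302255  3.39754683 -0.14430071]
```

Request:
carry_out --steps '[[[0, 0, 0, 0, 0, 0], [0, 0, 0, 0, 0, 0], [0, 0, 0, 0, 0, 0], [0, 0, 0, 0, 0, 0], [0, 0, 0, 0, 0, 0], [0, 0, -2, 0, 0, 0], [0, 0, -5, 0, 0, 0], [0, 0, -8, 0, 0, 0], [0, 0, -10.5, 0, 0, 0], [0, 0, -10.5, 0, 0, 0], [0, 0, -10.5, 0, 0, 0], [0, 0, -10.5, 0, 0, 0]]]' --hand -0.2

```text
time: 24.35
ee_pos: [0.639, 0.0723, 0.2391]
eef_rot: [0.929, 0.37, -0.001, -0.0]
ft_force: [-0.2, -0.7, -1.1]
width: 0.0522
grip_force: 0.0
```

```bash
python3 - <<'E'
from fit import *
s=r.read_state(); x=R.from_quat(s['eef_rot']).as_matrix()[:,0]
print(s['time'],s['ee_pos'],np.arctan2(x[1],x[0]),s['ft_force'])
p,im=snap('wrist','w8.png'); fitknob(p,im,[.143,.147,.151],(250,400,150,320))
# mark: white pixels within knob, as a world direction on the top plane
def mark(f,view,z,yx):
    q=dict(p); q['view']=view; i=cv2.imread('pics/'+f).astype(int); u,v=proj(q,[.6385,.0722,z])
    P=[]
    for y in range(int(v)-24,int(v)+24):
        for xx in range(int(u)-24,int(u)+24):
            if i[y,xx].min()>110 and np.hypot(xx-u,y-v)<26: P.append(at_z(q,xx,y,z)[:2]-[.6385,.0722])
    P=np.array(P); d=P.mean(0); print(f,len(P),d.round(4),np.arctan2(d[1],d[0]).round(3))
mark('w3.png',np.load('p3.npy'),.171,0); mark('w8.png',p['view'],.161,0)
snap('scene','s8.png'); a=cv2.imread('pics/s8.png')
cv2.imwrite('pics/w8c.png',np.hstack([cv2.resize(im[100:340,200:440,::-1],(400,400)),cv2.resize(a[215:315,325:425],(400,400),interpolation=cv2.INTER_CUBIC)]))
E
```

```text
24.35 [0.63900726 0.07225199 0.23914262] 0.7587499136638536 [-0.20500474 -0.67761618 -1.11998535]
box 292 349 214 277
free [0.6385 0.0731 0.1523] 0.48
0.143 [0.6364 0.0711] 1.2
0.147 [0.6373 0.072 ] 0.8
0.151 [0.6382 0.0728] 0.51
w3.png 114 [-0.005  -0.0075] -2.157
w8.png 114 [-0.0018  0.0084] 1.784
```

View pics/w8c.png

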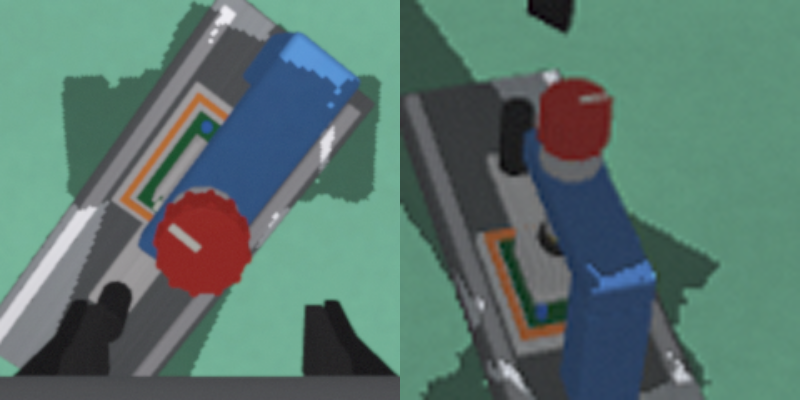

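The knob mark turned about 2.35–2.5 rad clockwise from the 4.0 stop, so θ is about 1.5–1.65 and the foot about 3.4–4 mm in. The carriage is home, the module is in the nest, and the gripper is clear. Handing in.

```bash
python3 -c "
from bench import r
print(r.close_job())"
```

```text
the job is handed in; nothing more can be done
None
```

I handed the job in at about 24 s (limit 72 s): the module lies flat in the nest with the carriage fully home. From the knob's turn I estimate the foot is pressed about 3.4–4 mm in (2–6.2 mm allowed); no verdict came back.

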